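# Jack up the end of a disc sander for its shim and hold it there

### The job

The disc sander rocks on the bench, and a ply shim has been laid ready at whichever end of the machine has to be packed. Stand the lever jack flat on the bench with its saddle centred under the lift pad at that end, press the jack's handle right down so that this end of the sander is jacked up clear of the bench for the shim, and finish while still holding the handle down, with the jack alone carrying that end. Do not shove the sander along the bench, and leave the shim, the pencil and the nail jar as they lie.

Things in the scene. Friction and masses are not known exactly. Their poses are not given: they have to be found in the camera images.
- sander: Grey bench disc sander, about 5 kg, loose on four rubber feet. Cast base 170 mm (x) by 200 mm (y), top 60 mm up; table, disc and motor above it reach 210 mm up, within 90 mm of the middle in y. Origin on the bench under the base's middle; x points from the work table to the motor at the back, y to its left end. A lift lug stands out at the middle of each end. Lifted at one end, it rocks on the far end's feet.
- lift_pad_left (a point): Middle of the underside of the round steel lift pad, 22 mm across, under the lug at the sander's left (+y) end: 130 mm from its origin, 47 mm above the bench, axes as the sander's. The lug is 46 mm wide, ends 23 mm beyond the pad's middle, its top is 61 mm up (cast chevron and steel plug on it); the base's end face is 30 mm inward of the pad's middle.
- lift_pad_right (a point): The same under the lug at the sander's right (-y) end, 130 mm from the sander's origin along its -y.
- foot_left (a point): Bottom of the front foot at the sander's left end (65 mm to the front and 80 mm left of its origin), on the bench at the start. The feet are 28 mm across.
- foot_right (a point): The same for the front foot at the sander's right end.
- jack_grip (a point): Where to grasp the lever jack (loose, dark steel, 0.75 kg): midway between its two upright cheek plates, 35 mm above its underside. Over the cheeks 40 mm in y, 40 mm long in x, top 64 mm up. Axes: x from handle to saddle, z up. The saddle's axis is 60 mm ahead of here. Base plate 56 mm wide, 6 mm thick, from 85 mm ahead of here to 44 mm behind.
- jack_saddle (a point): Middle of the floor of the jack's saddle, a steel dish 42 mm across, 36 mm inside, so that the pad fits with 7 mm to spare all round. Handle up, the floor is 38 mm and the rim 41.5 mm above the jack's underside and so passes under the pad. It rises straight up 59 mm per rad of the handle, 27 mm in all, the first 9 mm before it meets the pad.
- handle_grip (a point): Middle of the top face of the rubber grip (30 mm wide, 17 mm thick, 76 mm long) of the jack's handle, which points away from the saddle; turns with the handle. Its pivot is 60 mm behind the saddle's axis, 48 mm up. Handle up, this point is 105 mm behind the middle of the cheeks and 95 mm above the underside of the jack; fully down, 115 mm behind and 44 mm above.
- jack_handle (a joint): Angle of the jack's handle: 0 up (it rises 20 degrees to its end), 0.46 rad fully down against its stop. A weak spring lifts it (1 to 2 N). With the sander on the saddle it takes some 10 to 18 N down on the grip, and comes back up as soon as it is let go.
- shim_mid (a point): Centre of the ply shim, 35 x 90 x 9 mm, flat on the bench just beyond one end of the sander (which end changes), in line with its front foot, long side about along the sander's y.
- pencil_mid (a point): Centre of a flat carpenter's pencil, 13 x 136 x 7 mm, lying in the same way beyond the other end: a bystander.
- jar_mid (a point): Centre of a nail jar, 63 mm across and 76 mm high, behind the sander: a bystander.

How it is judged:
On the way, in this order (a step that is already met when the one before it is completed fails the run):
1. the jack stands flat on the bench, handle up, its saddle under the lift pad at the shim's end, the sander still down on its feet (((y of shim_mid in the frame of sander above 0 m and horizontal distance between jack_saddle and lift_pad_left below 0.01 m and height (world z) of jack_grip between 0.032 and 0.038 m and angle between jack_grip's own z axis and vertical below 0.05 rad and value of joint jack_handle below 0.1 rad and height (world z) of foot_left below 0.002 m) or (y of shim_mid in the frame of sander below 0 m and horizontal distance between jack_saddle and lift_pad_right below 0.01 m and height (world z) of jack_grip between 0.032 and 0.038 m and angle between jack_grip's own z axis and vertical below 0.05 rad and value of joint jack_handle below 0.1 rad and height (world z) of foot_right below 0.002 m))), for 0.2 s.
2. the handle is pressed and the jack has taken the weight of that end (((y of shim_mid in the frame of sander above 0 m and contact force between jack and sander above 8 N and height (world z) of foot_left above 0.006 m) or (y of shim_mid in the frame of sander below 0 m and contact force between jack and sander above 8 N and height (world z) of foot_right above 0.006 m))), for 0.1 s.
At the end, for the whole second after the job is handed in: Shim's-end front foot over 11 mm up, other end on its feet; lift pad in the saddle dish (within 10 mm), flat jack carrying it with over 8 N; handle past 0.37 of 0.46 rad, robot pressing the jack with over 3 N and not touching the sander; all at rest (((y of shim_mid in the frame of sander above 0 m and height (world z) of foot_left above 0.011 m and height (world z) of foot_right below 0.004 m and horizontal distance between jack_saddle and lift_pad_left below 0.01 m and z of lift_pad_left in the frame of jack_saddle below 0.003 m and contact force between jack and sander above 8 N and height (world z) of jack_grip between 0.032 and 0.038 m and angle between jack_grip's own z axis and vertical below 0.05 rad and value of joint jack_handle above 0.37 rad and contact force between any of the fingers, the arm and jack above 3 N and contact force between each of the arm, the fingers and sander below 0.5 N and linear speed of sander below 0.01 m/s and linear speed of jack below 0.03 m/s) or (y of shim_mid in the frame of sander below 0 m and height (world z) of foot_right above 0.011 m and height (world z) of foot_left below 0.004 m and horizontal distance between jack_saddle and lift_pad_right below 0.01 m and z of lift_pad_right in the frame of jack_saddle below 0.003 m and contact force between jack and sander above 8 N and height (world z) of jack_grip between 0.032 and 0.038 m and angle between jack_grip's own z axis and vertical below 0.05 rad and value of joint jack_handle above 0.37 rad and contact force between any of the fingers, the arm and jack above 3 N and contact force between each of the arm, the fingers and sander below 0.5 N and linear speed of sander below 0.01 m/s and linear speed of jack below 0.03 m/s))); the arm keeps its last pose, push and grip.
It fails at once if the sander is shoved more than 30 mm along the bench or lifted off it (distance of sander from where it was at the start of the episode above 0.03 m).
It fails at once if the wrong end of the sander is raised ((y of shim_mid in the frame of sander above 0 m and height (world z) of foot_right above 0.006 m) or (y of shim_mid in the frame of sander below 0 m and height (world z) of foot_left above 0.006 m)).
It fails at once if the shim is disturbed (distance of shim_mid from where it was at the start of the episode above 0.02 m).
It fails at once if the pencil is disturbed (distance of pencil_mid from where it was at the start of the episode above 0.02 m).
It fails at once if the nail jar is knocked (distance of jar_mid from where it was at the start of the episode above 0.02 m).
It also fails if it takes over 54 s, if anything falls off the work surface, if the arm or the gripper's body presses on something with over 40 N, if the wrist force passes 120 N, or if a joint passes its speed limit or range.

### The arm

A 6-joint arm with a two-finger parallel gripper is mounted at the origin on a cart in front of the work surface, level with it; the furniture and walls round the work are solid. World frame = base frame: x ahead of the robot, y to its left, z up, the work surface at z = 0. Lengths are in m, angles in rad, forces in N, time in s.
With the tool pointing down it reaches from about 0.325 to 0.85 m from the base axis. Payload 15.5 kg.
Tool frame: the origin (TCP) lies at the very end of the fingers, on their centre line; the grasp point (between the pads) lies tcp_to_grasp behind it (tcp_to_grasp is the distance from the TCP to the grasp point, in m); x points along the fingers, y is the direction in which the jaws open and shut, and the axes are right-handed (so a half turn about x gives the same grasp; the last joint's range is limited). The gripper opens to 91 mm and grips with 3 to 60 N. Pads are 32 mm wide; open, the fingers measure 118 mm over their backs; the gripper's body (76 mm by 178 mm) begins 60 mm behind the grasp point.
Start: joints at [-1.427, 0.494, 1.345, -0, 1.302, -0.096], TCP at [0.148, -0.607, 0.214] pointing down, gripper open.
Joint ranges: [-2.91, 2.91], [-0.82, 2.16], [0.22, 2.67], [-1.22, 4.37], [0.12, 2.79], [-3.08, 3.08]. Speed limits (rad/s): [1.89, 1.89, 2.57, 3.01, 3.01, 3.01].

### API

Orientations are given as a 3x3 rotation matrix whose columns are the frame's x, y, z axes.
In Python, from bench import * gives the robot as it stands. The module is installed in compiled form; this text tells all that it offers.
- The arm moves only by the shell command python3 -m inch 'ROWS' [FORCE]. ROWS is JSON, one flat list of numbers, 5 for each row, row after row: the gripper command: -1 is fully open, 1 is shut, values between are in proportion, then the shift along the tool's x, y, z in m, then the turn about the tool's x in rad. A call has 1 to 8 rows; each row shifts and turns the commanded pose from where the row before left it, along the tool's axes as they then stand; what a row does not reach is not made up. A row lasts 1/12 s, in which the tool goes at most 41.7 mm and 7.16 degrees, less where a joint would pass 70% of its speed; a pose out of reach is approached as far as the arm can. A call is refused whole if a number of a shift passes 0.0417 or a number of a turn 0.125, either way. A call with a gripper value outside its range is refused whole. The fingers move at their own pace and stop on an object; FORCE is the grip in N (left out, the last holds). Time passes only in rows, so rows that do not move let the fingers close. It gives the time, the measured TCP pose, the force and the opening at its end, in the units of the state.
- get_state(): the state, without advancing time (a new reading comes with each control period).
- snapshot(name): name is "scene" or "top" or "wrist"; returns a dict with "frame" (384x512x3 uint8, blue, green, red), "range_z" (384x512 float32, m along the optical axis (not along the pixel's ray), 0 where there is no reading), "mtx" (3x3 intrinsics, pixels), "R" (3x3) and "t" (3): a world point X has camera coordinates R X + t. Camera axes: x right, y down, z forward; pixel columns grow to the right and rows downward; lengths in m; the calibration is good to about 2 mm. A picture is of the moment at which its call begins.
- sign_off(): hands the job in, once; it reports no verdict.
The state is a dict: "time_s": time; "joints": joint angles; "joint_velocities": joint speeds; "joint_efforts": joint torques, N m; "position": TCP position; "tool_rot": TCP orientation; "contact_force": force on the tool from outside, world axes, zero at the start; "torque": the same for the moment, N m; "opening": opening from 0.0 (shut) to 1.0 (fully open).
Only numpy, scipy, OpenCV 4.12 (cv2) and the standard library are available. Lean on these libraries where they do the work, as an engineer would, in place of code of your own. Each camera call takes 0.05 s, during which the arm holds its last target.

## Working session

There is one attempt and no reset: what is moved stays moved. The work goes in short steps, Python scripts to look and compute and a shell command to move; the robot and the scene stay as the last step left them, time stands still between calls to the robot, and variables do not carry over. Pictures are saved under pics/ and viewed, and the job is handed in when it is done.

```bash
mkdir -p pics
python3 - <<'E'
from bench import *
import cv2
s=get_state()
print({k:s[k] for k in s})
for n in ["scene","top","wrist"]:
    d=snapshot(n); cv2.imwrite(f"pics/{n}0.png",d["frame"])
    print(n,d["mtx"].tolist() if hasattr(d["mtx"],'tolist') else d["mtx"],d["R"],d["t"])
try: print(tcp_to_grasp)
except Exception as e: print(e)
E
```

```text
{'time_s': 0.0, 'joints': array([-1.42748863e+00,  4.94203515e-01,  1.34609765e+00, -3.40424651e-05,
        1.30250572e+00, -9.54821360e-02]), 'joint_velocities': array([-0.00012256,  0.00108072, -0.00036832,  0.0002908 , -0.00135708,
        0.00108108]), 'joint_efforts': array([ 9.94538896e-04, -8.78819132e+01, -3.81848323e+01,  7.07379472e-02,
        5.33324573e-02, -1.83416055e-04]), 'position': array([ 0.1477795 , -0.606901  ,  0.21333697]), 'tool_rot': array([[-2.05902004e-04,  2.36535632e-01, -9.71622793e-01],
       [ 1.19709757e-03, -9.71622059e-01, -2.36535707e-01],
       [-9.99999262e-01, -1.21183046e-03, -8.30973008e-05]]), 'contact_force': array([ 0.70271338, -0.56908545, -0.71050266]), 'torque': array([-0.0412867 ,  0.0147606 , -0.00264086]), 'opening': 1.0007799787649259}
scene [[352.64548492744063, 0.0, 261.97318208342296], [0.0, 352.64548492744063, 194.0931989828261], [0.0, 0.0, 1.0]] [[-0.46099438 -0.88724768 -0.01660557]
 [-0.47422382  0.26212649 -0.84047693]
 [ 0.75006396 -0.37958038 -0.54159282]] [0.41439049 0.28806669 0.60249208]
top [[397.3188694390156, 0.0, 259.4079878102532], [0.0, 397.3188694390156, 187.827855477304], [0.0, 0.0, 1.0]] [[ 0.00679675 -0.99990838 -0.01170591]
 [-0.99715879 -0.0058989  -0.07509694]
 [ 0.075021    0.01218306 -0.99710753]] [0.19334046 0.57059013 1.1002038 ]
wrist [[303.5456392656458, 0.0, 260.16177397495073], [0.0, 303.5456392656458, 189.74681090821065], [0.0, 0.0, 1.0]] [[ 0.23776343 -0.97132212 -0.00137829]
 [-0.94041711 -0.23055304  0.24992189]
 [-0.24307243 -0.05812612 -0.96826502]] [-0.62455312 -0.0288971   0.38806854]
0.0188
```

View pics/scene0.png

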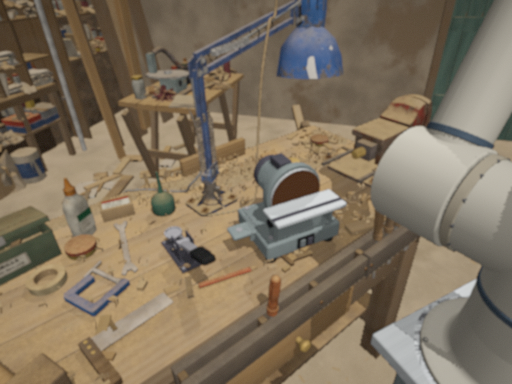

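View pics/top0.png

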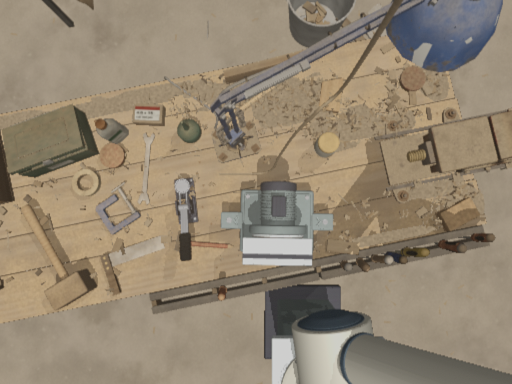

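View pics/wrist0.png

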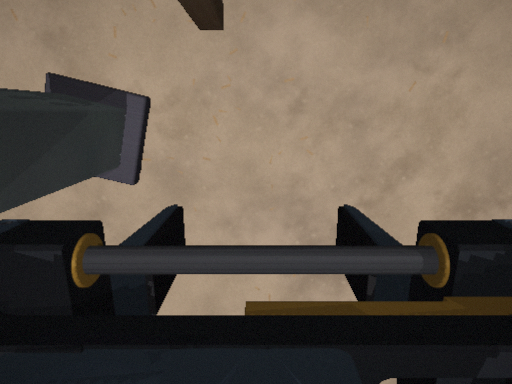

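Run:
```python
from bench import *
import cv2,numpy as np
d=snapshot("top"); np.savez("top0.npz",**d)
c=d["frame"][160:285,150:360]; cv2.imwrite("pics/topc.png",cv2.resize(c,None,fx=3.8,fy=3.8,interpolation=cv2.INTER_CUBIC))
d=snapshot("scene"); np.savez("scene0.npz",**d)
c=d["frame"][130:300,150:370]; cv2.imwrite("pics/scenec.png",cv2.resize(c,None,fx=3.5,fy=3.5,interpolation=cv2.INTER_CUBIC))
```

```text
(no output)
```

View pics/topc.png

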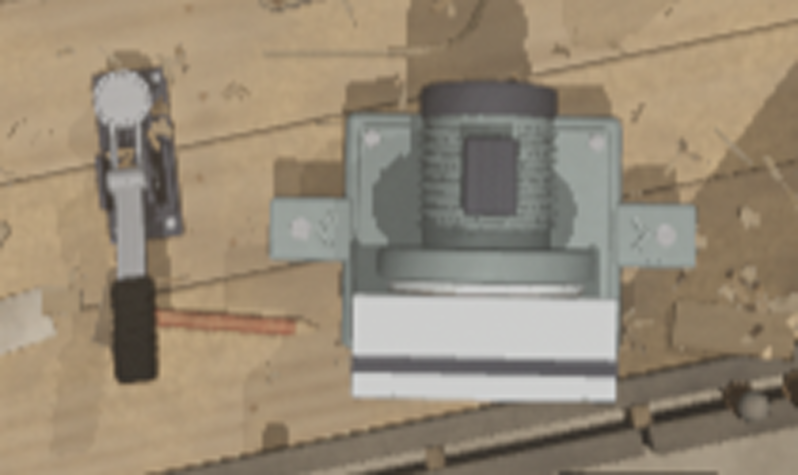

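View pics/scenec.png

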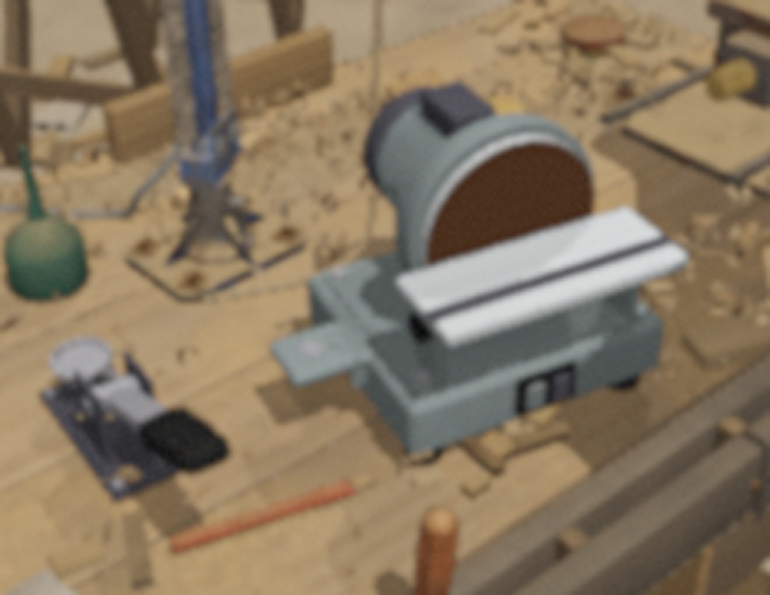

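```bash
cat > h.py <<'E'
import numpy as np,cv2
def cloud(d):
    K,R,t=d["mtx"],d["R"],np.array(d["t"]).ravel(); z=d["range_z"]
    v,u=np.mgrid[0:384,0:512]
    P=np.stack([(u-K[0,2])/K[0,0]*z,(v-K[1,2])/K[1,1]*z,z],-1)
    W=(P-t)@R   # R^T(P-t)
    W[z<=0]=np.nan
    return W
E
python3 - <<'E'
from h import *
d=np.load("top0.npz"); W=cloud(d)
np.set_printoptions(precision=4,suppress=True)
Z=W[...,2]
# height map picture
sub=Z[160:285,150:360]; m=np.clip(np.nan_to_num(sub)*1000,-10,70)
im=cv2.applyColorMap(((m+10)/80*255).astype(np.uint8),cv2.COLORMAP_JET)
cv2.imwrite("pics/hm.png",cv2.resize(im,None,fx=3.8,fy=3.8,interpolation=cv2.INTER_NEAREST))
for c in [(300,228),(665,235),(123,98),(128,150),(130,210),(135,330),(705,325),(735,328),(690,325),(640,390),(60,200),(225,322),(372,137),(597,140)]:
    u=int(150+c[0]/3.8);v=int(160+c[1]/3.8); print(c,W[v,u])
E
```

```text
(300, 228) [0.4784 0.2811 0.0614]
(665, 235) [0.4775 0.019  0.0652]
(123, 98) [0.5746 0.4126 0.041 ]
(128, 150) [0.5363 0.4124 0.0241]
(130, 210) [0.4911 0.4014 0.0599]
(135, 330) [0.4098 0.3903 0.0934]
(705, 325) [ 0.4099 -0.017   0.0113]
(735, 328) [ 0.4073 -0.0395  0.0112]
(690, 325) [ 0.4097 -0.0061  0.0091]
(640, 390) [ 0.3604  0.0289 -0.0047]
(60, 200) [ 0.4997  0.4693 -0.0031]
(225, 322) [0.4101 0.3385 0.012 ]
(372, 137) [0.5436 0.2299 0.0674]
(597, 140) [0.5444 0.0679 0.0706]
```

View pics/hm.png

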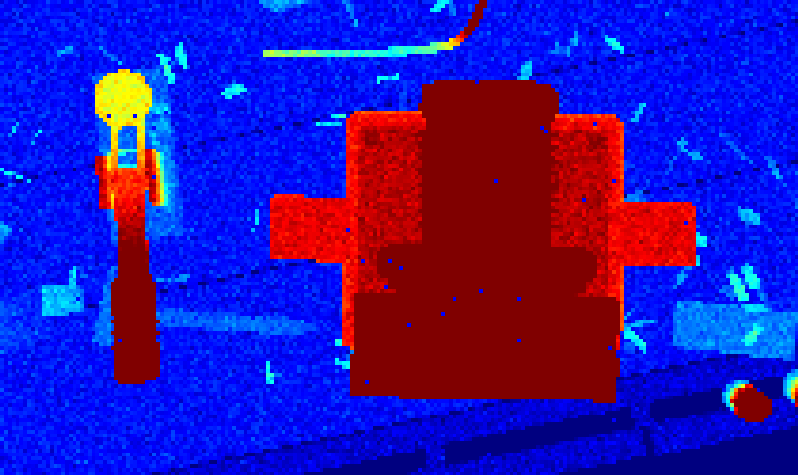

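Run:
```python
from h import *
np.set_printoptions(precision=4,suppress=True)
d=np.load("top0.npz"); W=cloud(d); X,Y,Z=W[...,0],W[...,1],W[...,2]
bg=(X>.42)&(X<.7)&(Y>-.2)&(Y<.45)
print("bench z",np.nanmedian(Z[bg&(np.abs(Z)<.008)]))
def ext(m,name,show=1):
    P=W[m]; print(name,m.sum(),"x",np.percentile(P[:,0],[0.5,50,99.5]),"y",np.percentile(P[:,1],[0.5,50,99.5]),"z",np.median(P[:,2]), "rect",cv2.minAreaRect((P[:,:2]*1000).astype(np.float32)))
lz=(Z>.052)&(Z<.072)
ext(lz&(Y<.047)&(Y>-.03)&(X>.44)&(X<.52),"lugR")
ext(lz&(Y>.255)&(Y<.33)&(X>.44)&(X<.52),"lugL")
b=(Z>.054)&(Z<.085)&(Y>.04)&(Y<.26)&(X>.42)&(X<.57); ext(b,"base")
ext((Z>.005)&(Z<.016)&(Y<.03)&(Y>-.1)&(X>.38)&(X<.45),"shim")
ext((Z>.004)&(Z<.016)&(Y<.375)&(Y>.24)&(X>.38)&(X<.43),"pencil")
ext((Z>.034)&(Z<.048)&(Y<.45)&(Y>.38)&(X>.55)&(X<.62),"saddle")
ext((Z>.05)&(Z<.072)&(Y<.45)&(Y>.36)&(X>.45)&(X<.55),"cheeks")
ext((Z>.075)&(Z<.12)&(Y<.45)&(Y>.36)&(X>.36)&(X<.55),"handle")
P=W[(Z>.03)&(X<.38)&(X>.25)&(Y<.0)&(Y>-.35)&(Z<.15)];print("bolts",len(P),P[::max(1,len(P)//20)])
```

```text
bench z 0.0009723745084904569
lugR 304 x [0.4557 0.4774 0.4992] y [-0.0009  0.0233  0.0457] z 0.06168727072124108 rect ((477.4405822753906, 22.329875946044922), (43.304351806640625, 47.33351135253906), 0.3473580777645111)
lugL 285 x [0.4568 0.481  0.5028] y [0.2565 0.2786 0.3006] z 0.061747213343821564 rect ((479.7397155761719, 278.5523681640625), (46.22700881958008, 44.19059371948242), 0.3482148051261902)
base 1715 x [0.4273 0.5005 0.5635] y [0.0425 0.1975 0.2593] z 0.06436480131415849 rect ((492.2340393066406, 149.80018615722656), (219.88548278808594, 142.33851623535156), 89.62559509277344)
shim 450 x [0.3856 0.4099 0.4491] y [-0.099  -0.0373  0.0266] z 0.009550297338012461 rect ((418.5022888183594, -35.95106506347656), (127.7638931274414, 62.792022705078125), 87.04153442382812)
pencil 190 x [0.3823 0.4074 0.4298] y [0.2478 0.3219 0.3736] z 0.007066818552256741 rect ((405.8172607421875, 309.3707580566406), (47.9494743347168, 128.3364715576172), 0.4880124628543854)
saddle 188 x [0.5522 0.5734 0.5939] y [0.3928 0.4131 0.4321] z 0.04023543054791377 rect ((573.0956420898438, 412.472442
[... 346 characters left out ...]
.455322265625, 392.51702880859375), (94.30101776123047, 30.180339813232422), 8.567644119262695)
bolts 296 [[ 0.3768 -0.1196  0.0345]
 [ 0.3791 -0.122   0.0832]
 [ 0.3734 -0.1223  0.0541]
 [ 0.379  -0.1674  0.1037]
 [ 0.3709 -0.0753  0.0591]
 [ 0.3766 -0.125   0.108 ]
 [ 0.3762 -0.1682  0.1011]
 [ 0.3664 -0.0739  0.0418]
 [ 0.3742 -0.1272  0.1089]
 [ 0.374  -0.1748  0.1043]
 [ 0.3661 -0.0714  0.0637]
 [ 0.3727 -0.1372  0.1178]
 [ 0.3677 -0.0365  0.1028]
 [ 0.3605 -0.026   0.064 ]
 [ 0.3649 -0.0709  0.0987]
 [ 0.3627 -0.0336  0.1041]
 [ 0.3631 -0.085   0.1038]
 [ 0.36   -0.0703  0.1009]
 [ 0.3578 -0.0358  0.1055]
 [ 0.354  -0.0274  0.096 ]
 [ 0.3559 -0.0866  0.1071]
 [ 0.3506 -0.0765  0.1061]]
```

```bash
cat >> h.py <<'E'
def go(target,yaw=None,s=None):
    from bench import get_state
    s=s or get_state(); R=np.array(s["tool_rot"]); p=np.array(s["position"])
    d=R.T@(np.array(target)-p); cur=np.arctan2(R[1,1],R[0,1])
    print("pos",p.round(4),"jawyaw deg",np.degrees(cur).round(2),"tilt",R[2,0].round(5),"F",np.round(s["contact_force"],2),"open",round(s["opening"],3),"t",round(s["time_s"],2))
    print("tool shift",d.round(4),"rows>=",np.max(np.abs(d))/0.0417, "norm rows",np.linalg.norm(d)/.0417, None if yaw is None else ("turn",-(np.radians(yaw)-cur)))
E
python3 -m inch '[-1,0,0,0,0.0995]'
python3 - <<'E'
from h import *
go([.42,-.2,.32],-82); go([.42,-.2,.32])
E
```

```text
time_s: 0.33
position: [0.1478, -0.6071, 0.2138]
tool_rot: [[-0.0, 0.141, -0.99], [0.0, -0.99, -0.141], [-1.0, -0.0, 0.0]]
contact_force: [0.1, -0.0, 0.2]
opening: 0.999
pos [ 0.1478 -0.6071  0.2138] jawyaw deg -81.9 tilt -1.0 F [ 0.05 -0.04  0.18] open 0.999 t 0.33
tool shift [-0.1061 -0.3648 -0.3269] rows>= 8.747653857944746 norm rows 12.01799820076879 ('turn', np.float64(0.0017126052669724778))
pos [ 0.1478 -0.6071  0.2138] jawyaw deg -81.9 tilt -1.0 F [ 0.05 -0.04  0.18] open 0.999 t 0.33
tool shift [-0.1061 -0.3648 -0.3269] rows>= 8.747653857944746 norm rows 12.01799820076879 None
```

```bash
python3 -m inch '[-1,-0.013,-0.028,-0.025,0, -1,-0.013,-0.028,-0.025,0, -1,-0.013,-0.028,-0.025,0, -1,-0.013,-0.028,-0.025,0, -1,-0.013,-0.028,-0.025,0, -1,-0.013,-0.028,-0.025,0, -1,-0.013,-0.028,-0.025,0, -1,-0.013,-0.028,-0.025,0]' 
python3 -m inch '[-1,0,-0.028,-0.025,0, -1,0,-0.028,-0.025,0, -1,0,-0.028,-0.025,0, -1,0,-0.028,-0.025,0, -1,0,-0.028,-0.025,0]'
python3 - <<'E'
from h import *
go([.5137,.4042,.32],-82)
E
```

```text
time_s: 1.0
position: [0.3153, -0.356, 0.3186]
tool_rot: [[0.0, 0.139, -0.99], [-0.0, -0.99, -0.139], [-1.0, 0.0, -0.0]]
contact_force: [1.5, -0.5, 1.0]
opening: 1.001
time_s: 1.42
position: [0.4198, -0.1999, 0.3181]
tool_rot: [[0.0, 0.139, -0.99], [-0.0, -0.99, -0.139], [-1.0, 0.0, -0.0]]
contact_force: [0.8, -0.5, 0.0]
opening: 1.0
pos [ 0.4198 -0.1999  0.3181] jawyaw deg -82.02 tilt -1.0 F [ 0.84 -0.5   0.03] open 1.0 t 1.42
tool shift [-0.002  -0.5852 -0.1769] rows>= 14.034619266093701 norm rows 14.661500701186176 ('turn', np.float64(-0.00039103193091194477))
```

```bash
python3 -m inch '[-1,0,-0.039,-0.0118,0, -1,0,-0.039,-0.0118,0, -1,0,-0.039,-0.0118,0, -1,0,-0.039,-0.0118,0, -1,0,-0.039,-0.0118,0, -1,0,-0.039,-0.0118,0, -1,0,-0.039,-0.0118,0, -1,0,-0.039,-0.0118,0]' 
python3 -m inch '[-1,0,-0.039,-0.0118,0, -1,0,-0.039,-0.0118,0, -1,0,-0.039,-0.0118,0, -1,0,-0.039,-0.0118,0, -1,0,-0.039,-0.0118,0, -1,0,-0.039,-0.0118,0, -1,0,-0.039,-0.0118,0]'
python3 - <<'E'
from h import *
from bench import *
go([.5137,.4042,.32],-82)
d=snapshot("wrist"); np.savez("w1.npz",**d); cv2.imwrite("pics/w1.png",d["frame"])
W=cloud(d); Z=W[...,2]; m=np.clip(np.nan_to_num(Z)*1000,-10,110)
cv2.imwrite("pics/w1h.png",cv2.applyColorMap(((m+10)/120*255).astype(np.uint8),cv2.COLORMAP_JET))
E
```

```text
time_s: 2.08
position: [0.4691, 0.1226, 0.3181]
tool_rot: [[0.0, 0.139, -0.99], [-0.0, -0.99, -0.139], [-1.0, 0.0, -0.0]]
contact_force: [1.0, -0.3, 0.4]
opening: 0.999
time_s: 2.67
position: [0.5129, 0.4044, 0.3178]
tool_rot: [[-0.0, 0.139, -0.99], [-0.0, -0.99, -0.139], [-1.0, 0.0, 0.0]]
contact_force: [0.8, -1.5, -0.6]
opening: 1.0
pos [0.5129 0.4044 0.3178] jawyaw deg -82.0 tilt -1.0 F [ 0.81 -1.49 -0.58] open 1.0 t 2.67
tool shift [-0.0022  0.0003 -0.0007] rows>= 0.0529155112010156 norm rows 0.056092362030984416 ('turn', np.float64(-6.709876607668974e-05))
```

View pics/w1.png

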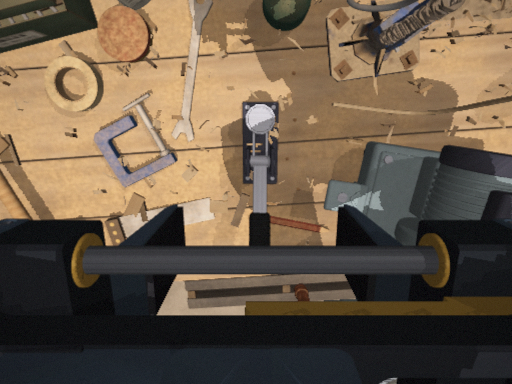

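View pics/w1h.png

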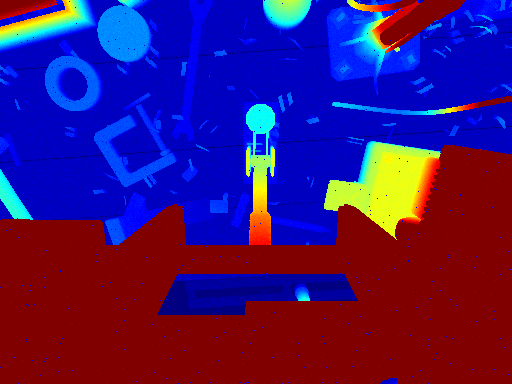

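Run:
```python
from h import *
np.set_printoptions(precision=4,suppress=True)
d=np.load("w1.npz"); W=cloud(d); X,Y,Z=W[...,0],W[...,1],W[...,2]
v,u=np.mgrid[0:384,0:512]
def ext(m,name):
    P=W[m]; print(name,m.sum(),P.mean(0),"rect",cv2.minAreaRect((P[:,:2]*1000).astype(np.float32)))
roi=(v<242)&(u>225)&(u<295)
ext(roi&(v<136)&(Z>.034)&(Z<.048),"saddle")
ext(roi&(v>144)&(v<182)&(Z>.05)&(Z<.075),"cheeks")
ext(roi&(v>144)&(v<182)&(Z>.05)&(Z<.075)&(abs(u-260)>9),"cheeksonly")
ext(roi&(v>210)&(Z>.075),"handle")
ext(roi&(v>95)&(v<190)&(Z>.003)&(Z<.012),"baseplate")
# principal axis from all high points
lo=roi&(Z>.03); P=W[lo][:,:2]; c=P.mean(0); _,_,vt=np.linalg.svd(P-c); print("axis deg",np.degrees(np.arctan2(vt[0,1],vt[0,0])))
```

```text
saddle 1098 [0.6206 0.4105 0.0386] rect ((634.7427368164062, 409.7254638671875), (44.91530227661133, 174.90875244140625), 88.66561126708984)
cheeks 620 [0.5077 0.4042 0.0574] rect ((509.1590270996094, 403.9583740234375), (47.18500900268555, 39.816612243652344), 7.345664978027344)
cheeksonly 218 [0.5141 0.4053 0.0608] rect ((512.65625, 404.40924072265625), (40.13274002075195, 39.816612243652344), 7.345666408538818)
handle 640 [0.4265 0.3926 0.0861] rect ((426.72088623046875, 392.9062805175781), (39.965476989746094, 29.927370071411133), 7.911924839019775)
baseplate 1108 [0.5361 0.4061 0.0051] rect ((537.2463989257812, 401.4338684082031), (136.20785522460938, 68.5171127319336), 6.249770641326904)
axis deg -177.46952650724748
```

```bash
python3 -m inch '[-1,0.036,0,0,0.005, -1,0.036,0,0,0, -1,0.036,0,0,0, -1,0.036,0,0,0, -1,0.036,0,0,0, -1,0.036,0,0,0, -1,0.036,0,0,0, -1,0.02,0,0,0]' 
python3 -m inch '[-1,0.02,0,0,0, -1,0.01,0,0,0, -1,0,0,0,0]'
python3 - <<'E'
from h import *
go([.5127,.4045,.0165],-82.3)
E
```

```text
time_s: 3.38
position: [0.5115, 0.4011, 0.042]
tool_rot: [[-0.004, 0.134, -0.991], [-0.002, -0.991, -0.134], [-1.0, 0.002, 0.004]]
contact_force: [-0.3, -0.1, 0.1]
opening: 1.002
time_s: 3.63
position: [0.5121, 0.4015, 0.0138]
tool_rot: [[-0.003, 0.134, -0.991], [-0.002, -0.991, -0.134], [-1.0, 0.001, 0.003]]
contact_force: [-0.9, 0.3, -0.5]
opening: 1.001
pos [0.5121 0.4015 0.0138] jawyaw deg -82.31 tilt -0.99999 F [-0.91  0.32 -0.52] open 1.001 t 3.63
tool shift [-0.0027 -0.0029 -0.001 ] rows>= 0.07029652569917524 norm rows 0.09859820468835641 ('turn', np.float64(-0.00019558630659788356))
```

```bash
python3 -m inch '[-1,-0.0025,-0.003,-0.001,0, -1,0,0,0,0]' 
python3 -m inch '[1,0,0,0,0, 1,0,0,0,0, 1,0,0,0,0, 1,0,0,0,0, 1,0,0,0,0, 1,0,0,0,0]' 50
python3 - <<'E'
from h import *
go([.5127,.4045,.0165],-82.3)
E
```

```text
time_s: 3.8
position: [0.5149, 0.4064, 0.0203]
tool_rot: [[0.002, 0.134, -0.991], [0.002, -0.991, -0.134], [-1.0, -0.001, -0.002]]
contact_force: [-0.2, -0.4, 0.3]
opening: 0.999
time_s: 4.3
position: [0.5138, 0.4053, 0.0185]
tool_rot: [[0.0, 0.134, -0.991], [0.0, -0.991, -0.134], [-1.0, -0.0, -0.0]]
contact_force: [0.5, 0.2, 0.1]
opening: 0.593
pos [0.5138 0.4053 0.0185] jawyaw deg -82.31 tilt -1.0 F [0.46 0.24 0.11] open 0.593 t 4.3
tool shift [0.002  0.0007 0.0012] rows>= 0.047821338322566964 norm rows 0.058039036698101336 ('turn', np.float64(-0.00019694575180229101))
```

```bash
python3 -m inch '[1,0.002,0.0005,0.001,0, 1,0,0,0,0, 1,0,0,0,0, 1,0,0,0,0, 1,0,0,0,0, 1,0,0,0,0]' 50
python3 - <<'E'
from h import *
go([.5127,.4045,.0165],-82.3)
E
```

```text
time_s: 4.8
position: [0.5126, 0.4045, 0.0161]
tool_rot: [[-0.001, 0.134, -0.991], [-0.0, -0.991, -0.134], [-1.0, 0.0, 0.001]]
contact_force: [-0.2, -0.5, -6.4]
opening: 0.439
pos [0.5126 0.4045 0.0161] jawyaw deg -82.3 tilt -1.0 F [-0.23 -0.49 -6.45] open 0.439 t 4.8
tool shift [-0.0004  0.     -0.0001] rows>= 0.010741206166556246 norm rows 0.011238143931889202 ('turn', np.float64(-7.724318201018932e-05))
```

```bash
python3 -m inch '[1,-0.004,0,0,0, 1,-0.01,0,0,0, 1,-0.02,0,0,0, 1,-0.03,0,0,0, 1,-0.03,0,0,0, 1,-0.03,0,0,0, 1,-0.03,0,0,0, 1,-0.03,0,0,0]' 50
python3 -m inch '[1,-0.03,0,0,0, 1,-0.03,0,0,0, 1,-0.03,0,0,0, 1,-0.02,0,0,0, 1,-0.01,0,0,0, 1,0,0,0,0, 1,0,0,0,0]' 50
python3 - <<'E'
from h import *
from bench import *
go([.48,-.13,.305],-82)
d=snapshot("scene"); cv2.imwrite("pics/s2.png",d["frame"])
d=snapshot("wrist"); cv2.imwrite("pics/w2.png",d["frame"])
E
```

```text
time_s: 5.47
position: [0.5125, 0.4045, 0.2029]
tool_rot: [[0.0, 0.134, -0.991], [0.0, -0.991, -0.134], [-1.0, -0.0, -0.0]]
contact_force: [1.3, 0.8, -8.1]
opening: 0.435
time_s: 6.05
position: [0.5125, 0.4045, 0.3199]
tool_rot: [[-0.0, 0.134, -0.991], [-0.0, -0.991, -0.134], [-1.0, 0.0, 0.001]]
contact_force: [-0.2, 0.6, -8.3]
opening: 0.439
pos [0.5125 0.4045 0.3199] jawyaw deg -82.31 tilt -1.0 F [-0.24  0.61 -8.27] open 0.439 t 6.05
tool shift [0.0151 0.5253 0.1038] rows>= 12.597731945155346 norm rows 12.846293641975924 ('turn', np.float64(-0.005354092189644666))
```

View pics/s2.png

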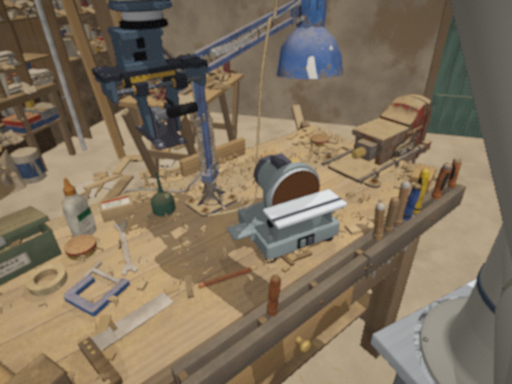

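View pics/w2.png

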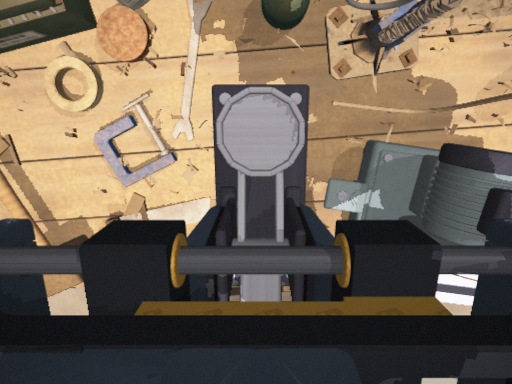

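Run:
```python
from h import *
np.set_printoptions(precision=4,suppress=True)
for n in ("top0.npz","scene0.npz"):
    d=np.load(n); W=cloud(d); X,Y,Z=W[...,0],W[...,1],W[...,2]
    m=(Z>.2)&(Z<.55)&(X>.4)&(X<.85)&(Y>-.25)&(Y<.45)
    P=W[m]; print(n,len(P))
    for a in np.arange(-.25,.45,.05):
        q=P[(P[:,1]>=a)&(P[:,1]<a+.05)]
        if len(q): print(round(a,2),len(q),q[np.argmin(q[:,0])],q[:,2].min())
from bench import *
d=snapshot("wrist"); W=cloud(d); 
v,u=np.mgrid[0:384,0:512]
m=((u-260)**2+(v-132)**2<32**2); P=W[m&np.isfinite(W[...,2])]
A=np.c_[P[:,:2]-P[:,:2].mean(0),np.ones(len(P))]; s=np.linalg.lstsq(A,P[:,2],rcond=None)[0]; print("saddle floor plane slope",s, "center",P[:,:2].mean(0))
st=get_state(); print(st["position"][2]+.0188)
```

```text
top0.npz 6230
-0.25 661 [ 0.8135 -0.2064  0.275 ] 0.2679530375379877
-0.2 787 [ 0.8163 -0.1981  0.2738] 0.26735907005326215
-0.15 149 [ 0.8342 -0.1495  0.2802] 0.26776600270333867
-0.05 263 [ 0.8285 -0.0036  0.4414] 0.41110445961722486
-0.0 523 [0.8073 0.0488 0.4583] 0.40288155542287374
0.05 697 [0.6644 0.0991 0.4458] 0.39435166439756886
0.1 992 [0.4402 0.1408 0.2002] 0.20000108717672704
0.15 841 [0.4401 0.1644 0.2013] 0.2000396397880605
0.2 646 [0.6938 0.2496 0.3971] 0.20073796240682343
0.25 671 [0.6714 0.288  0.2206] 0.20004412382886771
scene0.npz 4296
-0.25 315 [ 0.8126 -0.204   0.2813] 0.2668989223638983
-0.2 422 [ 0.8138 -0.1936  0.2762] 0.2690003438187628
-0.15 95 [ 0.8321 -0.1481  0.275 ] 0.26833917209995284
-0.05 90 [ 0.8293 -0.0005  0.4482] 0.4115074556894858
-0.0 176 [0.8057 0.0499 0.4118] 0.40148263261432476
0.05 335 [0.6649 0.0974 0.4453] 0.39103622777275376
0.1 718 [0.4389 0.1443 0.2   ] 0.200011285858734
0.15 506 [0.4379 0.1502 0.2021] 0.2000012888958172
0.2 455 [0.6949 0.2499 0.3924] 0.20045029467342926
0.25 1184 [0.6698 0.2887 0.2179] 0.2002012062639157
saddle floor plane slope [-0.002  -0.0013  0.3382] center [0.5717 0.4122]
0.337328411167158
```

```bash
python3 -m inch '[1,0,0.02,0.004,0, 1,0,0.036,0.007,0, 1,0,0.036,0.007,0, 1,0,0.036,0.007,0, 1,0,0.036,0.007,0, 1,0,0.036,0.007,0, 1,0,0.036,0.007,0, 1,0,0.036,0.007,0]' 50
python3 -m inch '[1,0,0.036,0.007,0, 1,0,0.036,0.007,0, 1,0,0.036,0.007,0, 1,0,0.036,0.007,0, 1,0,0.036,0.007,0, 1,0,0.036,0.007,0, 1,0,0.036,0.007,0, 1,0,0.036,0.01,0]' 50
python3 -m inch '[1,0,0,0,-0.06, 1,0,0,0,-0.119, 1,0,0,0,-0.119, 1,0,0,0,-0.119, 1,0,0,0,-0.119, 1,0,0,0,-0.119, 1,0,0,0,-0.119, 1,0,0,0,-0.119]' 50
python3 - <<'E'
from h import *
go([.478,-.13,.305],-0.5)
E
```

```text
time_s: 6.87
position: [0.4958, 0.1264, 0.3194]
tool_rot: [[-0.002, 0.134, -0.991], [-0.0, -0.991, -0.134], [-1.0, 0.0, 0.002]]
contact_force: [1.4, -0.3, -7.7]
opening: 0.438
time_s: 7.53
position: [0.4763, -0.1669, 0.3195]
tool_rot: [[-0.001, 0.134, -0.991], [0.001, -0.991, -0.134], [-1.0, -0.001, 0.001]]
contact_force: [2.0, 0.3, -7.7]
opening: 0.433
time_s: 8.2
position: [0.4764, -0.165, 0.3193]
tool_rot: [[-0.002, 0.859, -0.512], [0.001, -0.512, -0.859], [-1.0, -0.002, 0.0]]
contact_force: [-0.4, -0.2, -7.4]
opening: 0.437
pos [ 0.4764 -0.165   0.3193] jawyaw deg -30.8 tilt -1.0 F [-0.44 -0.16 -7.36] open 0.437 t 8.2
tool shift [ 0.0144 -0.0165 -0.0309] rows>= 0.7412955458728143 norm rows 0.9084436938721278 ('turn', np.float64(-0.528866250718412))
```

```bash
python3 -m inch '[1,0,0,0,-0.106, 1,0,0,0,-0.106, 1,0,0,0,-0.106, 1,0,0,0,-0.106, 1,0,0,0,-0.106, 1,0,0,0,0]' 50
python3 - <<'E'
from h import *
np.set_printoptions(precision=4,suppress=True)
go([.4775,-.12,.12],-0.5)
for n in ("top0.npz",):
    d=np.load(n); W=cloud(d); X,Y,Z=W[...,0],W[...,1],W[...,2]
    for a in np.arange(-.36,.02,.02):
        P=W[(Z>.03)&(Z<.25)&(X>.3)&(X<.7)&(Y>=a)&(Y<a+.02)]
        if len(P): print(round(a,2),len(P),"maxx",P[np.argmax(P[:,0])],"max z",P[:,2].max())
from bench import *
d=snapshot("wrist"); np.savez("w3.npz",**d); cv2.imwrite("pics/w3.png",d["frame"])
d=snapshot("top"); np.savez("t3.npz",**d); cv2.imwrite("pics/t3.png",d["frame"])
E
```

```text
time_s: 8.7
position: [0.4764, -0.1651, 0.3194]
tool_rot: [[-0.002, 1.0, -0.008], [0.001, -0.008, -1.0], [-1.0, -0.002, -0.001]]
contact_force: [0.4, -0.2, -6.3]
opening: 0.439
pos [ 0.4764 -0.1651  0.3194] jawyaw deg -0.46 tilt -1.0 F [ 0.39 -0.18 -6.26] open 0.439 t 8.7
tool shift [ 0.1995  0.0011 -0.0449] rows>= 4.7831702705820955 norm rows 4.9030946941278275 ('turn', np.float64(0.0007852281074574984))
-0.36 453 maxx [ 0.6998 -0.341   0.1199] max z 0.12556030355118444
-0.34 469 maxx [ 0.7    -0.3287  0.1188] max z 0.12447022681518215
-0.32 449 maxx [ 0.6997 -0.305   0.1198] max z 0.1248879135177795
-0.3 314 maxx [ 0.6997 -0.3     0.1195] max z 0.125511663510377
-0.28 379 maxx [ 0.6999 -0.2747  0.1183] max z 0.12432887786398177
-0.26 311 maxx [ 0.6999 -0.2569  0.1178] max z 0.1232633026903021
-0.24 153 maxx [ 0.6761 -0.2352  0.058 ] max z 0.12678273083519281
-0.22 235 maxx [ 0.6723 -0.2168  0.0633] max z 0.12476348783890447
-0.2 18 maxx [ 0.3907 -0.1842  0.0626] max z 0.10370616110429032
-0.18 115 maxx [ 0.3935 -0.173   0.0644] max z 0.1065729342426544
-0.16 10 maxx [ 0.3879 -0.1423  0.1186] max z 0.12415353001414894
-0.14 133 maxx [ 0.3929 -0.1321  0.119 ] max z 0.12681896074767232
-0.12 3 maxx [ 0.3787 -0.1198  0.0537] max z 0.05365277201572894
-0.1 33 maxx [ 0.3741 -0.0832  0.0378] max z 0.10895516766469057
-0.08 74 maxx [ 0.3734 -0.0794  0.0307] max z 0.10889477108033435
-0.06 14 maxx [ 0.3706 -0.0406  0.0584] max z 0.1031508664999296
-0.04 70 maxx [ 0.371  -0.0373  0.0868] max z 0.10816199516044143
-0.02 96 maxx [ 0.6995 -0.0052  0.0745] max z 0.08233135109374819
0.0 251 maxx [0.6995 0.0164 0.0742] max z 0.0814334623459099
```

View pics/w3.png

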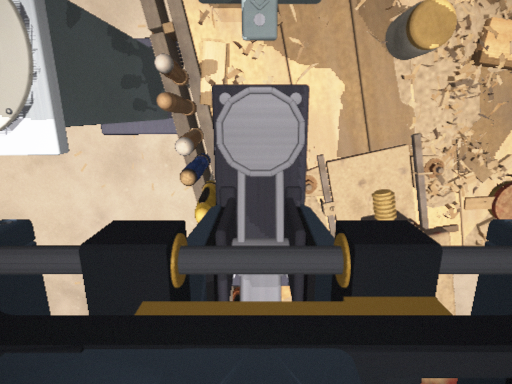

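View pics/t3.png

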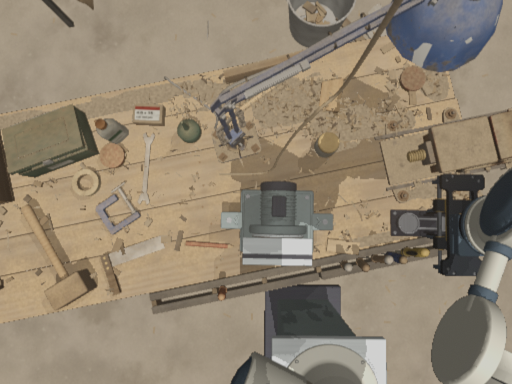

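Run:
```python
from h import *
np.set_printoptions(precision=4,suppress=True)
d=np.load("w3.npz"); W=cloud(d); X,Y,Z=W[...,0],W[...,1],W[...,2]
m=(Z>.052)&(Z<.072)&(Y<.043)&(Y>-.03)&(X>.44)&(X<.52)
P=W[m]; print(len(P),P.min(0),P.max(0),cv2.minAreaRect((P[:,:2]*1000).astype(np.float32)))
m=(Z>.052)&(Z<.072)&(Y<.02)&(Y>-.03)&(X>.44)&(X<.52);P=W[m]; print(np.percentile(P[:,0],[1,99]),np.percentile(P[:,1],[1]))
m=(Z>.005)&(Z<.013)&(Y<.04)&(Y>-.12)&(X>.37)&(X<.45);P=W[m]; print("shim",np.percentile(P,[2,50,98],axis=0))
v,u=np.mgrid[0:384,0:512]
m=((u-260)**2+(v-132)**2<32**2); P=W[m&np.isfinite(Z)]; print("saddle",P.mean(0))
c=cv2.resize(d["frame"][0:90,180:330],None,fx=5,fy=5,interpolation=cv2.INTER_CUBIC); cv2.imwrite("pics/w3c.png",c)
for a in np.arange(-.2,-.04,.01):
    P=W[(Z>.08)&(Z<.14)&(X>.3)&(X<.42)&(Y>=a)&(Y<a+.01)]
    if len(P): print(round(a,3),P[:,0].max(),P[:,2].max())
```

```text
1427 [ 0.453  -0.0038  0.0529] [0.4987 0.0419 0.0621] ((476.0311279296875, 18.967586517333984), (45.45298767089844, 45.65005111694336), 89.30313873291016)
[0.4533 0.4985] [-0.0035]
shim [[ 0.3759 -0.0833  0.0053]
 [ 0.4043 -0.0289  0.0069]
 [ 0.4429  0.0274  0.0116]]
saddle [ 0.4765 -0.1048  0.3393]
-0.19 0.39081382372874407 0.10148182812882203
-0.18 0.3921684376255164 0.1015157890750035
-0.17 0.38651536916841617 0.0989338555492568
-0.15 0.39130215455834083 0.12006460521241283
-0.14 0.3929041280349525 0.12226049142266464
-0.13 0.3915532245938137 0.12018118774799706
-0.1 0.3667331950575267 0.09678801484953495
-0.09 0.3711443332981521 0.10622807326685692
-0.08 0.37069983546694846 0.10494890596620073
-0.05 0.36950674273816964 0.10078031959880816
```

View pics/w3c.png

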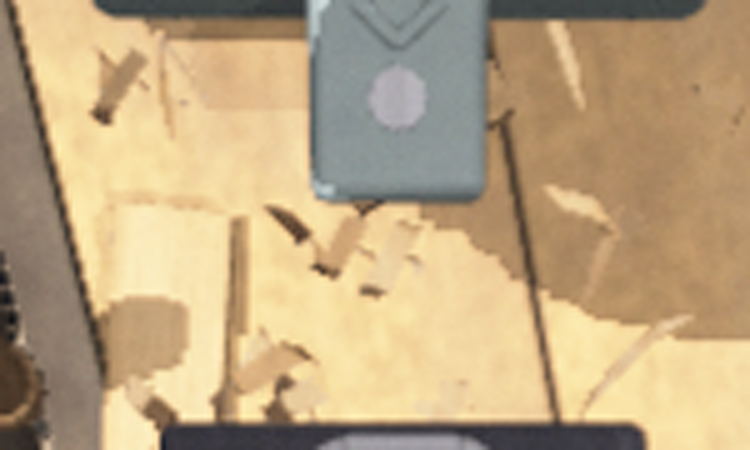

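```bash
python3 -m inch '[1,0,0.006,-0.03,0, 1,0.01,0.006,-0.03,0, 1,0.03,0,-0.01,0, 1,0.036,0,0,0, 1,0.036,0,0,0, 1,0.036,0,0,0, 1,0.036,0,0,0, 1,0.02,0,0,0]' 50
python3 -m inch '[1,0.02,0,0,0, 1,0.01,0,0,0, 1,0,0,0,0, 1,0,0,0,0]' 50
python3 - <<'E'
from h import *
go([.489,-.095,.018],-0.5)
E
```

```text
time_s: 9.47
position: [0.4881, -0.0948, 0.113]
tool_rot: [[-0.004, 1.0, -0.018], [0.001, -0.018, -1.0], [-1.0, -0.004, -0.001]]
contact_force: [-1.1, 0.6, -8.8]
opening: 0.435
time_s: 9.8
position: [0.4897, -0.0954, 0.0862]
tool_rot: [[-0.001, 1.0, -0.016], [0.0, -0.016, -1.0], [-1.0, -0.001, -0.0]]
contact_force: [0.2, -0.4, -5.5]
opening: 0.436
pos [ 0.4897 -0.0954  0.0862] jawyaw deg -0.91 tilt -1.0 F [ 0.22 -0.39 -5.46] open 0.436 t 9.8
tool shift [ 0.0682 -0.0006 -0.0003] rows>= 1.6359004460846893 norm rows 1.6359948075324722 ('turn', np.float64(-0.007185833697318298))
```

```bash
python3 -m inch '[1,0.025,0,0,-0.007, 1,0.022,0,0,0, 1,0.014,0,0,0, 1,0.005,0,0,0, 1,0,0,0,0, 1,0,0,0,0, 1,0,0,0,0]' 50
python3 - <<'E'
from h import *
go([.4763,-.0405,.018],-0.5)
from bench import *
d=snapshot("wrist"); np.savez("w4.npz",**d); cv2.imwrite("pics/w4.png",d["frame"])
E
```

```text
time_s: 10.38
position: [0.4907, -0.0957, 0.0216]
tool_rot: [[0.002, 1.0, -0.007], [-0.001, -0.007, -1.0], [-1.0, 0.002, 0.001]]
contact_force: [0.7, -0.0, -7.7]
opening: 0.435
pos [ 0.4907 -0.0957  0.0216] jawyaw deg -0.4 tilt -1.0 F [ 0.67 -0.   -7.71] open 0.435 t 10.38
tool shift [ 0.0036 -0.0148 -0.0551] rows>= 1.3206700408879628 norm rows 1.3700975450769848 ('turn', np.float64(0.0018280777428448056))
```

View pics/w4.png

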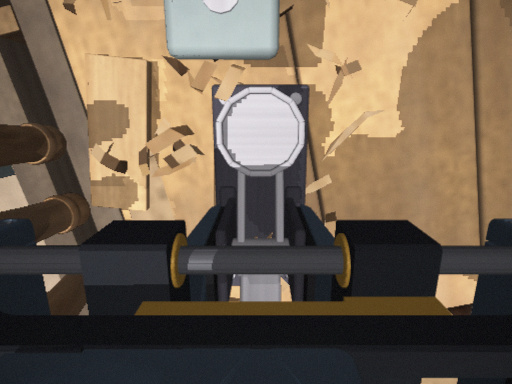

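Run:
```python
from h import *
np.set_printoptions(precision=4,suppress=True)
d=np.load("w4.npz"); W=cloud(d); X,Y,Z=W[...,0],W[...,1],W[...,2]
v,u=np.mgrid[0:384,0:512]
m=(v<62)&(u>160)&(u<285)&(Z>.054)&(Z<.07);P=W[m]; print("lug x",np.percentile(P[:,0],[1,99]),"end y",np.percentile(P[:,1],[.5]),"z",np.median(P[:,2]))
m=((u-260)**2+(v-132)**2<46**2)&(Z>.034)&(Z<.06);P=W[m];print(np.percentile(P,[1,50,99],axis=0)); print("saddle",(P[:,:2].min(0)+P[:,:2].max(0))/2,cv2.minEnclosingCircle((P[:,:2]*1000).astype(np.float32)))
g=cv2.cvtColor(d["frame"],cv2.COLOR_BGR2GRAY)
m=(Z>.004)&(Z<.014)&(u<155)&(u>80)&(v>50)&(v<205);P=W[m];print("shim",np.percentile(P,[3,50,97],axis=0))
print(P[:,2].mean())
```

```text
lug x [0.4538 0.498 ] end y [-0.0042] z 0.0587039133197995
[[ 0.471  -0.0554  0.0401]
 [ 0.4907 -0.0349  0.0418]
 [ 0.5105 -0.0158  0.046 ]]
saddle [ 0.4907 -0.0363] ((490.5885314941406, -36.70115280151367), 22.243120193481445)
shim [[ 0.3883 -0.0792  0.0055]
 [ 0.4067 -0.0323  0.0069]
 [ 0.4243  0.0027  0.0084]]
0.006984328543002134
```

```bash
python3 -m inch '[1,0.0033,0,0,0, 1,0,-0.005,0,0, 1,0,-0.005,-0.01,0, 1,0,-0.005,-0.01,0, 1,0,0,-0.012,0, 1,0,0,-0.012,0, 1,0,0,-0.009,0, 1,0,0,0,0]' 50
python3 -m inch '[1,0,0,0,0, 1,0,0,0,0]' 50
python3 - <<'E'
from h import *
go([.476,-.041,.0165],-0.5)
from bench import *
d=snapshot("wrist"); np.savez("w5.npz",**d); cv2.imwrite("pics/w5.png",d["frame"])
d=snapshot("scene"); np.savez("s5.npz",**d); cv2.imwrite("pics/s5.png",cv2.resize(d["frame"][130:300,200:420],None,fx=3.5,fy=3.5,interpolation=cv2.INTER_CUBIC))
E
```

```text
time_s: 11.1
position: [0.4751, -0.0401, 0.0172]
tool_rot: [[-0.0, 1.0, -0.005], [0.0, -0.005, -1.0], [-1.0, -0.0, -0.0]]
contact_force: [-0.2, 0.3, -7.0]
opening: 0.437
time_s: 11.27
position: [0.4754, -0.0422, 0.0171]
tool_rot: [[0.0, 1.0, -0.006], [-0.0, -0.006, -1.0], [-1.0, 0.0, 0.0]]
contact_force: [0.5, -0.6, -6.7]
opening: 0.435
pos [ 0.4754 -0.0422  0.0171] jawyaw deg -0.33 tilt -1.0 F [ 0.53 -0.59 -6.75] open 0.435 t 11.27
tool shift [ 0.0006  0.0006 -0.0012] rows>= 0.028352614801458214 norm rows 0.034707190399251346 ('turn', np.float64(0.0028924624089430714))
```

View pics/w5.png

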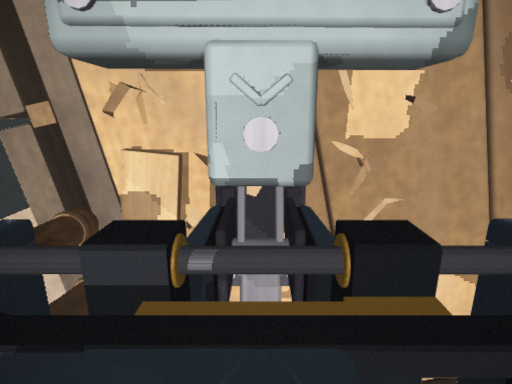

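View pics/s5.png

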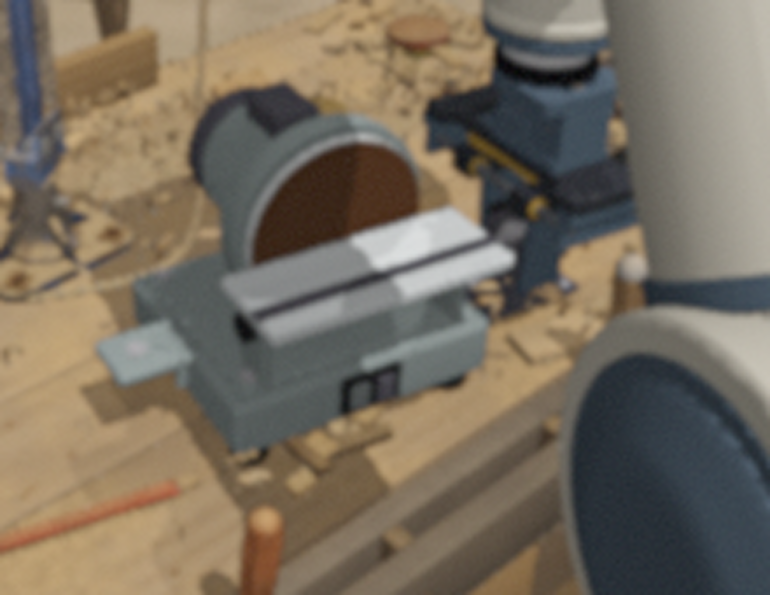

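Run:
```python
from h import *
np.set_printoptions(precision=4,suppress=True)
d=np.load("w5.npz"); W=cloud(d); X,Y,Z=W[...,0],W[...,1],W[...,2]
v,u=np.mgrid[0:384,0:512]
print("plug",np.nanmean(W[128:141,255:268].reshape(-1,3),0))
m=(v<190)&(v>80)&(u>198)&(u<325)&(Z>.054)&(Z<.07);P=W[m]; print("lug x",np.percentile(P[:,0],[1,99]),"end y",np.percentile(P[:,1],[.5]),"z",np.median(P[:,2]))
```

```text
plug [0.4758 0.0188 0.0599]
lug x [0.4535 0.4979] end y [-0.0033] z 0.05889525040150955
```

```bash
python3 -m inch '[1,0.0012,0.0003,-0.0005,0, 1,0,0,0,0, 1,0,0,0,0, 1,0,0,0,0]' 50
python3 -m inch '[-0.4,0,0,0,0, -0.4,0,0,0,0, -0.4,0,0,0,0, -0.4,0,0,0,0, -0.4,0,0,0,0]' 50
python3 - <<'E'
from h import *
go([.476,-.041,.15],-90)
E
```

```text
time_s: 11.7
position: [0.4756, -0.0421, 0.016]
tool_rot: [[0.0, 1.0, -0.007], [-0.0, -0.007, -1.0], [-1.0, 0.0, 0.0]]
contact_force: [-0.6, -3.7, -1.0]
opening: 0.434
time_s: 12.12
position: [0.4755, -0.0418, 0.0159]
tool_rot: [[0.0, 1.0, -0.007], [0.0, -0.007, -1.0], [-1.0, 0.0, -0.0]]
contact_force: [-0.2, -0.1, -0.7]
opening: 0.697
pos [ 0.4755 -0.0418  0.0159] jawyaw deg -0.37 tilt -1.0 F [-0.17 -0.06 -0.74] open 0.697 t 12.12
tool shift [-0.1341  0.0005 -0.0008] rows>= 3.215135500689486 norm rows 3.215210811989452 ('turn', np.float64(1.5642797937063955))
```

```bash
python3 -m inch '[-0.4,-0.01,0,0,0, -0.4,-0.025,0,0,0, -0.4,-0.04,0,0,0, -0.4,-0.04,0,0,0, -0.4,-0.04,0,0,0, -0.4,-0.02,0,0,0, -0.4,0,0,0,0, -0.4,0,0,0,0]' 50
python3 - <<'E'
from h import *
np.set_printoptions(precision=4,suppress=True)
go([.476,-.1465,.19],-90)
from bench import *
d=snapshot("wrist"); np.savez("w6.npz",**d); cv2.imwrite("pics/w6.png",d["frame"])
d=np.load("top0.npz"); W=cloud(d); X,Y,Z=W[...,0],W[...,1],W[...,2]
for lo in (.05,.1):
  P=W[(Z>lo)&(Z<.3)&(X>.42)&(X<.7)&(Y>-.34)&(Y<-.05)]
  for a in np.arange(-.34,-.05,.02):
    q=P[(P[:,1]>=a)&(P[:,1]<a+.02)]
    if len(q): print(lo,round(a,2),len(q),q[np.argmin(q[:,0])])
E
```

```text
time_s: 12.78
position: [0.476, -0.0419, 0.192]
tool_rot: [[0.003, 1.0, -0.006], [-0.001, -0.006, -1.0], [-1.0, 0.003, 0.001]]
contact_force: [0.1, -0.2, -0.2]
opening: 0.697
pos [ 0.476  -0.0419  0.192 ] jawyaw deg -0.37 tilt -1.0 F [ 0.15 -0.22 -0.2 ] open 0.697 t 12.78
tool shift [0.0021 0.0006 0.1046] rows>= 2.5091844528462177 norm rows 2.509719273972931 ('turn', np.float64(1.5644146650840967))
0.05 -0.34 264 [ 0.4206 -0.3201  0.0975]
0.05 -0.32 283 [ 0.4201 -0.3164  0.0889]
0.05 -0.3 288 [ 0.6085 -0.28    0.118 ]
0.05 -0.28 375 [ 0.6066 -0.2776  0.1118]
0.05 -0.26 257 [ 0.6357 -0.2587  0.0513]
0.05 -0.24 85 [ 0.6418 -0.2236  0.0649]
0.05 -0.22 72 [ 0.6418 -0.2181  0.0653]
0.1 -0.34 251 [ 0.4209 -0.3204  0.1022]
0.1 -0.32 262 [ 0.6116 -0.302   0.1152]
0.1 -0.3 271 [ 0.6085 -0.28    0.118 ]
0.1 -0.28 308 [ 0.6066 -0.2776  0.1118]
0.1 -0.26 51 [ 0.6657 -0.2597  0.1029]
```

View pics/w6.png

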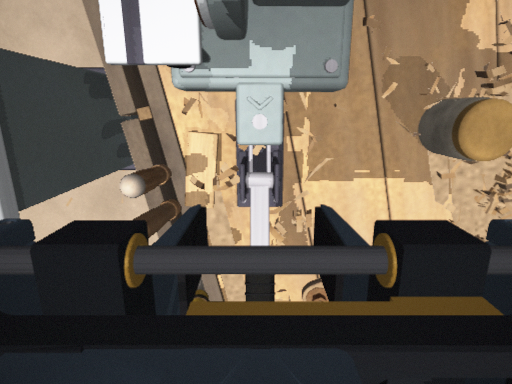

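```bash
python3 -m inch '[1,0,0,0.02,0, 1,0,0,0.035,0, 1,0,0,0.035,0, 1,0,0,0.015,0.12, 1,0,0,0,0.12, 1,0,0,0,0.12, 1,0,0,0,0.12, 1,0,0,0,0.12]' 50
python3 -m inch '[1,0,0,0,0.12, 1,0,0,0,0.12, 1,0,0,0,0.12, 1,0,0,0,0.12, 1,0,0,0,0.12, 1,0,0,0,0.12, 1,0,0,0,0.12, 1,0,0,0,0.12]' 50
python3 - <<'E'
from h import *
np.set_printoptions(precision=4,suppress=True)
go([.476,-.1465,.10],-90)
d=np.load("w6.npz"); W=cloud(d); X,Y,Z=W[...,0],W[...,1],W[...,2]
v,u=np.mgrid[0:384,0:512]
for n,m in (("cheeks",(v>145)&(v<205)&(u>232)&(u<290)&(Z>.05)&(Z<.075)&(abs(u-261)>11)),("handle",(v>205)&(v<243)&(u>240)&(u<285)&(Z>.06))):
    P=W[m]; print(n,P.min(0),P.max(0),P.mean(0),cv2.minAreaRect((P[:,:2]*1000).astype(np.float32)))
print("plug",np.nanmean(W[118:126,256:264].reshape(-1,3),0))
E
```

```text
time_s: 13.5
position: [0.4739, -0.1466, 0.1893]
tool_rot: [[-0.003, 0.818, -0.575], [0.001, -0.575, -0.818], [-1.0, -0.003, 0.001]]
contact_force: [-0.8, 1.2, -0.6]
opening: 0.146
time_s: 14.17
position: [0.4739, -0.1464, 0.1893]
tool_rot: [[-0.003, -0.002, -1.0], [0.001, -1.0, 0.002], [-1.0, -0.001, 0.003]]
contact_force: [0.5, -0.7, 0.6]
opening: 0.005
pos [ 0.4739 -0.1464  0.1893] jawyaw deg -90.1 tilt -1.0 F [ 0.49 -0.72  0.6 ] open 0.005 t 14.17
tool shift [ 0.0893  0.0002 -0.0023] rows>= 2.1408783562715312 norm rows 2.141603168220539 ('turn', np.float64(-0.0016618682798146267))
cheeks [ 0.4549 -0.0614  0.0501] [ 0.4954 -0.0215  0.0635] [ 0.4747 -0.0407  0.0596] ((475.25823974609375, -41.48542022705078), (39.53632354736328, 40.59455490112305), 89.45076751708984)
handle [ 0.4663 -0.1022  0.06  ] [ 0.4851 -0.0665  0.0741] [ 0.4756 -0.0844  0.0667] ((475.6745910644531, -84.29692077636719), (35.64442443847656, 18.713109970092773), 89.76001739501953)
plug [0.4757 0.0186 0.0599]
```

```bash
python3 -m inch '[1,0.02,0,-0.002,0, 1,0.035,0,0,0, 1,0.025,0,0,0, 1,0.009,0,0,0, 1,0,0,0,0, 1,0,0,0,0]' 50
python3 - <<'E'
from h import *
go([.476,-.1465,.095],-90)
E
```

```text
time_s: 14.67
position: [0.4765, -0.1467, 0.1017]
tool_rot: [[-0.001, 0.004, -1.0], [0.001, -1.0, -0.004], [-1.0, -0.001, 0.001]]
contact_force: [-1.2, -0.1, 0.7]
opening: 0.001
pos [ 0.4765 -0.1467  0.1017] jawyaw deg -89.75 tilt -1.0 F [-1.2  -0.07  0.71] open 0.001 t 14.67
tool shift [ 0.0067 -0.0002  0.0005] rows>= 0.16186192184590273 norm rows 0.16240375994939665 ('turn', np.float64(0.004350541120715423))
```

```bash
python3 -m inch '[1,0.006,0,0,0, 1,0.005,0.002,0,0, 1,0.005,0.002,0,0, 1,0.005,0.002,0,0, 1,0.005,0.001,0,0, 1,0.004,0.001,0,0, 1,0,0,0,0, 1,0,0,0,0]' 50
python3 - <<'E'
from h import *
go([.476,-.1565,.044],-90)
from bench import *
d=snapshot("wrist"); cv2.imwrite("pics/w7.png",d["frame"])
E
```

```text
time_s: 15.33
position: [0.4772, -0.1552, 0.0721]
tool_rot: [[0.001, 0.004, -1.0], [-0.0, -1.0, -0.004], [-1.0, 0.0, -0.001]]
contact_force: [-1.3, 0.2, 12.2]
opening: 0.004
pos [ 0.4772 -0.1552  0.0721] jawyaw deg -89.77 tilt -1.0 F [-1.26  0.18 12.2 ] open 0.004 t 15.33
tool shift [0.0281 0.0013 0.0013] rows>= 0.6737660631427654 norm rows 0.6751465962169959 ('turn', np.float64(0.004088313010279565))
```

View pics/w7.png

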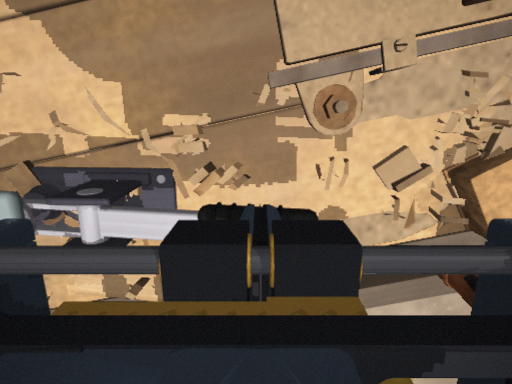

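```bash
python3 -m inch '[1,0.005,0,0,0, 1,0.005,0.001,0,0, 1,0.005,0,0,0, 1,0.005,0,0,0, 1,0.004,0,0,0, 1,0.003,0,0,0, 1,0,0,0,0, 1,0,0,0,0]' 50
python3 - <<'E'
from h import *
go([.476,-.1565,.044],-90)
E
```

```text
time_s: 16.05
position: [0.4774, -0.1573, 0.0454]
tool_rot: [[0.001, 0.005, -1.0], [-0.002, -1.0, -0.005], [-1.0, 0.002, -0.001]]
contact_force: [-4.2, -9.4, 14.9]
opening: 0.004
pos [ 0.4774 -0.1573  0.0454] jawyaw deg -89.74 tilt -1.0 F [-4.22 -9.37 14.88] open 0.004 t 16.05
tool shift [ 0.0014 -0.0008  0.0014] rows>= 0.03438893710997324 norm rows 0.050678495300778295 ('turn', np.float64(0.004549440038712271))
```

```bash
python3 -m inch '[1,0.001,0.0015,0.001,0, 1,0.001,0,0,0, 1,0,0,0,0, 1,0,0,0,0, 1,0,0,0,0]' 50
python3 - <<'E'
from h import *
go([.476,-.1565,.044],-90)
from bench import *
for n in ("scene","top","wrist"):
    d=snapshot(n); np.savez(f"{n}8.npz",**d)
    cv2.imwrite(f"pics/{n}8.png",d["frame"])
d=np.load("scene8.npz"); cv2.imwrite("pics/s8.png",cv2.resize(d["frame"][130:300,200:420],None,fx=3.5,fy=3.5,interpolation=cv2.INTER_CUBIC))
d=np.load("top8.npz"); cv2.imwrite("pics/t8.png",cv2.resize(d["frame"][160:285,190:400],None,fx=3.8,fy=3.8,interpolation=cv2.INTER_CUBIC))
np.set_printoptions(precision=4,suppress=True)
for k in ("top0.npz","top8.npz"):
    W=cloud(np.load(k)); X,Y,Z=W[...,0],W[...,1],W[...,2]
    m=(Z>.05)&(Z<.09)&(Y<.047)&(Y>-.03)&(X>.44)&(X<.52)
    P=W[m]; print(k,"lugR z",np.median(P[:,2]),np.percentile(P[:,1],1),P[:,0].mean())
    m=(Z>.05)&(Z<.09)&(Y>.26)&(Y<.32)&(X>.44)&(X<.52)
    P=W[m]; print("lugL z",np.median(P[:,2]),np.percentile(P[:,1],99),P[:,0].mean())
E
```

```text
time_s: 16.47
position: [0.477, -0.1579, 0.0438]
tool_rot: [[0.003, 0.004, -1.0], [-0.001, -1.0, -0.004], [-1.0, 0.001, -0.003]]
contact_force: [0.3, 2.6, 21.8]
opening: 0.005
pos [ 0.477  -0.1579  0.0438] jawyaw deg -89.77 tilt -1.0 F [ 0.34  2.56 21.84] open 0.005 t 16.47
tool shift [-0.0002 -0.0014  0.001 ] rows>= 0.03361323355924434 norm rows 0.041990726397400695 ('turn', np.float64(0.004090209502954689))
top0.npz lugR z 0.06168727072124108 -0.0007162722305710002 0.4773615535453139
lugL z 0.061747213343821564 0.3006062568502905 0.48019268313340735
top8.npz lugR z 0.0799611232418867 -0.02838428479488923 0.47738498511753646
lugL z 0.05808900036445332 0.30621855703932765 0.47990080055594825
```

View pics/s8.png

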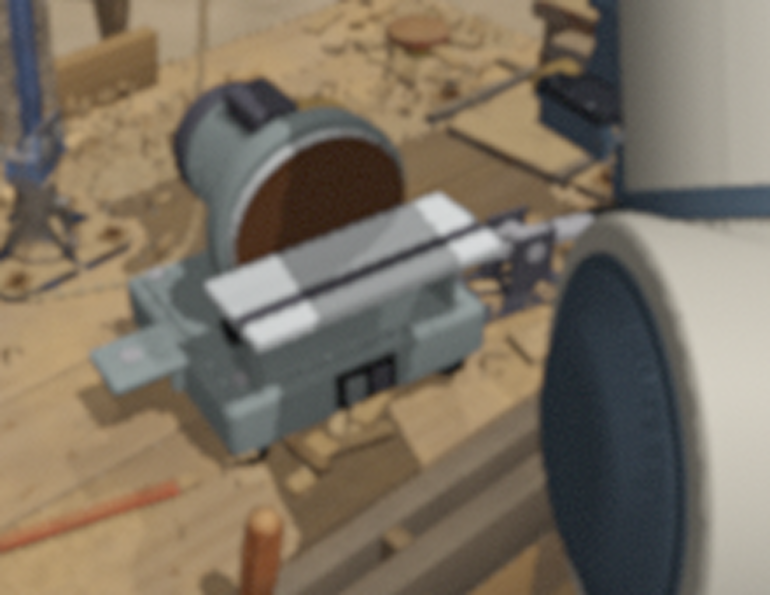

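View pics/t8.png

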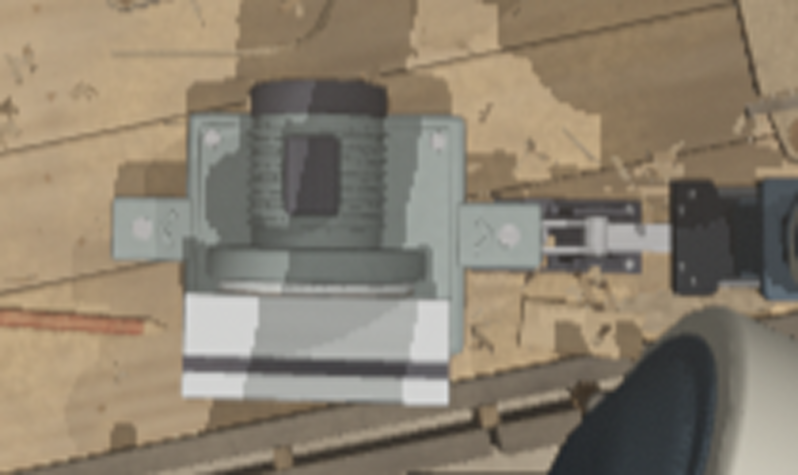

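View pics/wrist8.png

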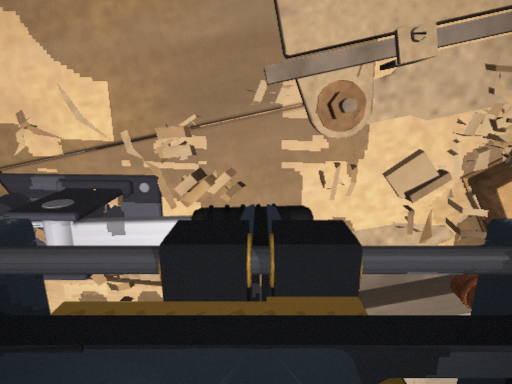

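Run:
```python
from h import *
from bench import *
np.set_printoptions(precision=4,suppress=True)
d=np.load("top8.npz"); W=cloud(d); X,Y,Z=W[...,0],W[...,1],W[...,2]
def at(cx,cy):
    u=int(round(190+cx/3.8));v=int(round(160+cy/3.8)); return np.nanmedian(W[v-1:v+2,u-1:u+2].reshape(-1,3),0)
print("plug",at(510,235),"lug end px",at(536,235))
v,u=np.mgrid[0:384,0:512]
m=(v>211)&(v<232)&(u>333)&(u<360)&(Z>.048)&(Z<.072)&(Y<-.012); P=W[m]; print("cheeks",P.min(0),P.max(0))
m=(v>208)&(v<234)&(u>335)&(u<362)&(Z<.012)&(Z>.003); P=W[m]; print("base",P.min(0),P.max(0))
m=(Z>.06)&(Z<.09)&(Y<.045)&(X>.44)&(X<.52)&(Y>-.02); P=W[m];a=np.polyfit(P[:,1],P[:,2],1);print("lug slope",a)
for k in ("top0.npz","top8.npz"):
    W=cloud(np.load(k)); X,Y,Z=W[...,0],W[...,1],W[...,2]
    m=(Z>.004)&(Z<.016)&(Y<.37)&(Y>.28)&(X>.395)&(X<.42); print("pencil",W[m].mean(0))
    m=(Z>.004)&(Z<.016)&(Y<.0)&(Y>-.09)&(X>.38)&(X<.44); print("shim",m.sum(),np.median(W[m],0))
    m=(Z>.06)&(Z<.09)&(Y<.07)&(Y>-.03)&(X>.58)&(X<.72); print("jar",W[m].mean(0))
go([.476,-.1565,.044],-90)
```

```text
plug [0.4749 0.024  0.0807] lug end px [0.4751 0.0055 0.081 ]
cheeks [ 0.456  -0.0761  0.0481] [ 0.4969 -0.0122  0.0679]
base [ 0.4434 -0.0928  0.003 ] [ 0.5118 -0.02    0.0119]
lug slope [-0.0071  0.0801]
pencil [0.4081 0.3247 0.0076]
shim 405 [ 0.4097 -0.04    0.0094]
jar [0.6901 0.0113 0.0764]
pencil [0.408  0.3255 0.0075]
shim 416 [ 0.41   -0.042   0.0094]
jar [0.6899 0.0112 0.076 ]
pos [ 0.477  -0.1579  0.0438] jawyaw deg -89.77 tilt -1.0 F [ 0.27  1.42 20.54] open 0.006 t 16.62
tool shift [-0.0002 -0.0014  0.001 ] rows>= 0.03416238082149139 norm rows 0.042327324586567995 ('turn', np.float64(0.004074353134166708))
```

Run:
```python
from h import *
d=np.load("top8.npz"); cv2.imwrite("pics/t8z.png",cv2.resize(d["frame"][200:245,310:375],None,fx=12,fy=12,interpolation=cv2.INTER_CUBIC))
K,R,t=d["mtx"],d["R"],d["t"]
def px(p): c=R@np.array(p)+t; q=K@c; q=q[:2]/q[2]; return ((q-[310,200])*12+5.5).round(0)
for n,p in (("base rear mid",(.475,-.0855,.006)),("rear -x",(.447,-.0855,.006)),("rear +x",(.503,-.0855,.006)),("cheek rear top",(.455,-.0615,.055)),("cheek pivot",(.495,-.0415,.064))): print(n,px(p))
```

```text
base rear mid [589. 269.]
rear -x [591. 388.]
rear +x [588. 151.]
cheek rear top [536. 359.]
cheek pivot [453. 181.]
```

View pics/t8z.png

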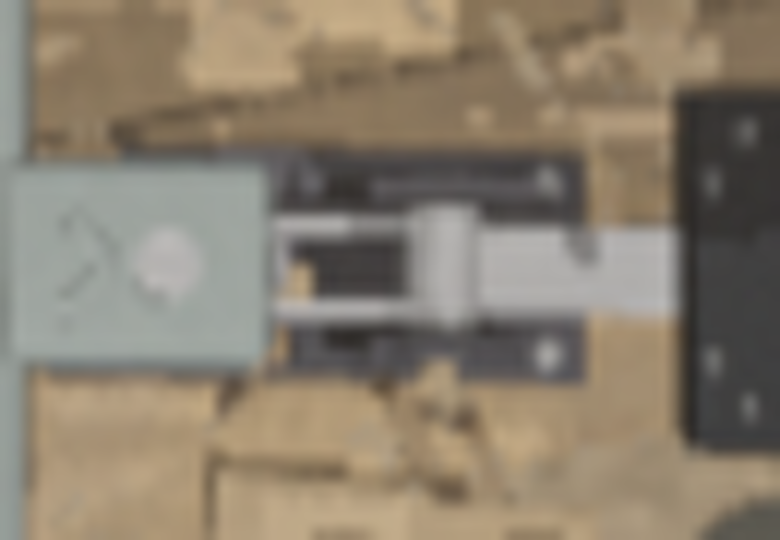

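```bash
python3 -m inch '[1,0,0,0,0, 1,0,0,0,0, 1,0,0,0,0, 1,0,0,0,0]' 50
python3 - <<'E'
from bench import *
print(sign_off())
E
```

```text
time_s: 16.95
position: [0.477, -0.1579, 0.0438]
tool_rot: [[0.003, 0.004, -1.0], [-0.001, -1.0, -0.004], [-1.0, 0.001, -0.003]]
contact_force: [1.5, 1.4, 21.0]
opening: 0.005
the job is handed in; nothing more can be done
None
```

The job is handed in with the sander's right end jacked up and the arm still holding the handle down. It took about 17 s of the 54 s, and `sign_off()` gave no verdict. The shim lay at the right (-y) end, so I stood the jack there with its handle pointing outward. I slid its saddle under the right lift pad, let go, and pressed the handle down with closed fingers.

My last checks:
- **Handle:** the fingertips were at z = 43.8 mm, the fully-down height (44 mm), pressing with about 21 N and holding steady.
- **Lift:** the right lug rose about 18 mm, which I work out as about 14 mm at the front foot (needed: over 11 mm). The left lug dipped about 4 mm, as it should when the sander rocks on its far feet.
- **Saddle under pad:** they lined up to about 1 mm when I set the jack down. The lifted pad has swung an estimated 4–5 mm from the saddle's middle, within the 10 mm allowed.
- **Sander position:** I saw no sliding; the top moved about 5 mm, which the tilt explains.
- **Shim, pencil and jar:** they measured in the same places as at the start, within 2 mm.

- **Sideways push:** while pressing, the fingers briefly pushed the handle toward the sander with about 9 N. The jack crept about 1 mm, and I eased the push off.
- **Not directly confirmed:** the force between jack and sander has no sensor. The upper edge I first read for the lifted right lug was off because the jack was in the reading, so I relied on the plug on top of it instead.

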